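# Draw a dipping fork out through the hatch of its tool case

## Robot

A 7-joint arm with a two-finger parallel gripper is mounted at the origin on a cart in front of the work surface, level with it; the furniture and walls round the work are solid. World frame = base frame: x ahead of the robot, y to its left, z up, the work surface at z = 0. Lengths are in mm, angles in rad, forces in N, time in s.
With the tool pointing down it reaches from about 425 to 875 mm from the base axis. Payload 9.9 kg.
Tool frame: the origin (TCP) lies midway between the tips of the shut fingers; the grasp point (between the pads) lies robot.grip_depth behind it (robot.grip_depth is the distance from the TCP to the grasp point, in mm); z points along the fingers, y is the direction in which the jaws open and shut (so a half turn about z gives the same grasp; the last joint's range is limited). The gripper opens to 85 mm and grips with 20 to 120 N. Pads are 22 mm wide; open, the fingers measure 114 mm over their backs; the gripper's body (76 mm by 85 mm) begins 54 mm behind the grasp point. The pads swing forward as they close: fully open they stand 13 mm farther back than shut.
Start: joints at [1.184, 0.576, 0.025, 1.437, -0.015, 1.129, -0.057], TCP at [201.285, -644.293, 231.289] pointing down, gripper open.
Joint ranges: [-2.76, 2.76], [-0.34, 2.15], [-1.52, 1.57], [0.19, 2.46], [-1.09, 4.23], [0.17, 1.99], [-2.82, 2.82]. Speed limits (rad/s): [2.22, 2.22, 3.01, 3.01, 3.14, 3.14, 3.14].

## Interface

Orientations are given as [roll, pitch, yaw] about the fixed x, y, z axes, in that order (R = Rz(yaw) Ry(pitch) Rx(roll)).
In Python, from rig import robot gives the robot as it stands. Calls block until the motion is done:
- robot.move_pose(position, orientation): joint-space move of the TCP to a pose.
- robot.move_straight(position, rot=None, vel=150, guard=None): straight line of the TCP; rot=None keeps the orientation; vel is the mean speed in mm/s. With guard (N) it stops when the force on the tool has changed by that much, and returns True; else False.
- robot.move_joints(angles): joint-space move.
- robot.move_gripper(opening, strength=None): opening from 0.0 (shut) to 1.0 (fully open); strength is the grip in N (None keeps the last); returns when the fingers have stopped.
- robot.dwell(seconds).
- robot.solve_ik(position, orientation): joint angles nearest the present ones, or None.
- robot.sense(): the state.
- robot.read_camera(name): name is "scene" or "top" or "wrist"; returns a dict with "image" (400x640x3 uint8, blue, green, red), "z_map" (400x640 float32, mm along the optical axis (not along the pixel's ray), 0 where there is no reading), "vfov" (degrees; the focal length in pixels is half the picture's height over the tangent of half this angle, whatever the lens; pixels are square), "cx", "cy" (the principal point, pixels), "position" and "rotation" of the camera in the world. Camera axes: x right, y down, z forward; pixel columns grow to the right and rows downward; lengths in mm; the calibration is good to about 2 mm. A picture is of the moment at which its call begins.
A pose or a line that the arm cannot do raises robot.IKError and nothing moves.
- robot.hand_in(): hands the job in, once; it reports no verdict.
The state is a dict: "t": time; "q": joint angles; "joint_vel": joint speeds; "joint_torque": joint torques, N m; "ee_pos": TCP position; "orientation": TCP orientation; "ft_force": force on the tool from outside, world axes, zero at the start; "wrist_torque": the same for the moment, N m; "gripper_width": opening from 0.0 (shut) to 1.0 (fully open).
Only numpy, scipy, OpenCV 4.12 (cv2) and the standard library are available. Lean on these libraries where they do the work, as an engineer would, in place of code of your own. Each camera call takes 0.05 s, during which the arm holds its last target.

## Task

A long dipping fork lies in the low tool case, under the hatch in its cover, and the case's keeper bar stands swung out over the hatch. First swing the keeper bar shut, all the way home into its clip on the left part of the cover, and let go of it. Then take the fork, draw it to the right and tilt it, and bring it out through the hatch handle end first; finish while still holding it in the gripper, quite still, with every part of it at least 5 cm above the cover and clear of the case, the keeper still shut and the round tin and the wooden stamp beside the case left where they are.

Things in the scene. Friction and masses are not known exactly. Their poses are not given: they have to be found in the camera images.
- case: Low fixed tool case, wood with aluminium cover, 301 x 166 mm, 64 mm high to the cover's top. Origin on the bench; x along its length (roughly to the robot's left), y roughly to the robot, z up. Inside: floor 4 mm above the bench, x -145 to +140 mm, y -75 to +75 mm, 56 mm from floor to the cover's underside; cover 4 mm thick, over the inside by 109 mm at the -x end, 44 mm at the +x end.
- hatch (a point): Centre of the hatch (opening in the cover), at the cover's top face, 30 mm to +x of the case's origin; same axes. 132 mm long (x), 140 mm wide (y): the 210 mm fork passes in no flat position. Draw it about 40 mm towards the case's -x end until its butt is under the hatch, then bring it out butt first, tilted.
- keeper (a joint): Angle of the keeper bar about its upright pivot, rad. 0 = shut (end stop): bar along the case's +y over the left part of the cover, in the dark clip. Grows as it swings counter-clockwise seen from above, over the hatch, to 1.3; at q the bar points along (-sin q, cos q) in the case's x, y. Stays where left (0.3 N at the knob); light detent from 0.17 to 0.05; below 0.05 it is home.
- keeper_pivot (a point): Pivot of the keeper bar at the top of the cover, at x +88 mm, y -62 mm from the hatch's centre (case axes): the corner of the case that is left and away from the robot.
- keeper_knob (a point): On the axis of the black upright knob at the free end of the keeper bar, 125 mm from the pivot. The knob is a cylinder 12 mm in diameter, from the top of the steel bar (73 mm above the bench) to 108 mm above the bench; this point is at 95 mm. The bar is 14 mm wide, 5 mm thick.
- fork_grip (a point): Centre of the wooden handle (95 mm long, 16 mm thick) of the 210 mm, 35 g fork; thin shank, three-prong head 18 mm wide, 8 mm high. x points along the fork to the prongs: butt 60 mm to -x, prong tips 150 mm to +x. Lies on the case's floor, handle to the left (case +x), this point 8 mm above the floor and seen through the hatch, both ends under the cover.
- fork_butt (a point): Middle of the end face of the wooden handle.
- fork_tip (a point): Middle of the prong tips.
- tin: Round pastille tin, 70 mm in diameter, 36 mm high, loose on the bench behind the case (away from the robot); origin under its centre. Leave it alone.
- stamp: Wooden hand stamp, 25 x 34 mm and 59 mm high, loose on the bench off the right end of the case; origin under its centre. Leave it alone.

How it is judged (in metres and radians):
On the way, in this order (a step that is already met when the one before it is completed fails the run):
1. the keeper bar is home in its clip and let go, the fork still in the case (value of joint keeper below 0.06 rad and contact force between keeper and the fingers below 0.1 N and height (world z) of fork_butt below 0.05 m), for 0.2 s.
2. the fork stands tilted through the hatch: butt above the cover, prongs still below it (z of fork_butt in the frame of hatch above 0.005 m and z of fork_tip in the frame of hatch below -0.005 m).
At the end, for the whole second after the job is handed in: The fork is held by the fingers (more than 1 N), still (under 3 cm/s), both its ends more than 40 mm above the top of the case's cover and not touching the case; the keeper bar is home in its clip (joint below 0.06 rad) (value of joint keeper below 0.06 rad and z of each of fork_tip, fork_butt in the frame of hatch above 0.04 m and contact force between fork and the fingers above 1 N and contact force between fork and case below 0.1 N and linear speed of fork below 0.03 m/s); the arm keeps its last pose, push and grip.
It fails at once if the tin is shifted by more than 3 cm (distance of tin from where it was at the start of the episode above 0.03 m).
It fails at once if the stamp is shifted by more than 3 cm or knocked over (distance of stamp from where it was at the start of the episode above 0.03 m or angle between stamp's own z axis and vertical above 0.6 rad).
It also fails if it takes over 51 s, if anything falls off the work surface, if the arm or the gripper's body presses on something with over 40 N, if the wrist force passes 120 N, or if a joint passes its speed limit or range.

## Working session

There is one attempt and no reset: what is moved stays moved. The work goes in short steps, each a Python script; the robot and the scene stay as the last script left them, time stands still between calls to the robot, and variables do not carry over. Pictures are saved under pics/ and viewed, and the job is handed in when it is done.

```bash
ls; mkdir -p pics
python3 - <<'E'
from rig import robot
import cv2,numpy as np
s=robot.sense();print(s['t'],s['ee_pos'],s['orientation'],robot.grip_depth)
for n in("scene","top"):
    c=robot.read_camera(n);cv2.imwrite(f"pics/{n}0.png",c["image"]);np.savez(f"{n}0.npz",**c)
    print(n,c["vfov"],c["cx"],c["cy"],c["position"],np.round(c["rotation"],3).tolist())
E
```

```text
pics
0.0 [ 201.16938528 -643.8185426   230.42354689] [-3.13985999e+00  9.51916841e-05  3.02887777e-01] 18.700000000000003
scene 49.47532477275387 329.19032795353337 199.51276395100925 [ 228.68006629 -462.56483826  769.32620681] [-2.427, -0.019, -0.606]
top 47.02484315285233 328.9014915711208 201.39153340530484 [ 514.11171368    1.37185109 1007.0645442 ] [-3.069, 0.018, -1.575]
```

View pics/scene0.png

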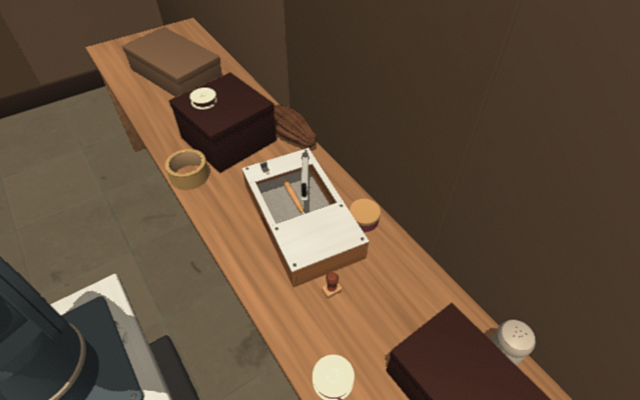

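View pics/top0.png

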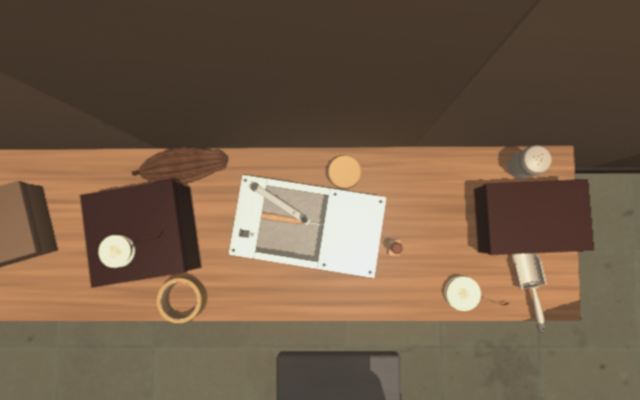

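The top view shows the case centred at about (308,226). The keeper runs from the pivot at (254,187) to the knob at (304,219), the fork's orange handle is at about (283,217), the tin at (345,172) and the stamp at (396,248). Next I'll measure these.

```bash
cat > h.py <<'E'
import numpy as np,cv2
from scipy.spatial.transform import Rotation as R
def load(n): return dict(np.load(n))
def ray(c,u,v):
    f=200/np.tan(np.radians(float(c["vfov"]))/2)
    d=np.array([(u-c["cx"])/f,(v-c["cy"])/f,1.0]); return R.from_euler('xyz',c["rotation"]).as_matrix()@d
def on(c,u,v,z):
    d=ray(c,u,v);p=np.array(c["position"],float);return p+d*(z-p[2])/d[2]
def proj(c,P):
    f=200/np.tan(np.radians(float(c["vfov"]))/2)
    q=R.from_euler('xyz',c["rotation"]).as_matrix().T@(np.array(P,float)-c["position"]); return q[:2]/q[2]*f+[c["cx"],c["cy"]]
def two(c1,p1,c2,p2):
    a=np.array(c1["position"],float);b=np.array(c2["position"],float);d1=ray(c1,*p1);d2=ray(c2,*p2)
    s=np.linalg.lstsq(np.c_[d1,-d2],b-a,rcond=None)[0];x=a+d1*s[0];y=b+d2*s[1];return (x+y)/2,np.linalg.norm(x-y)
E
python3 - <<'E'
from h import *
c=load("top0.npz");im=c["image"]
crop=im[160:290,215:420];cv2.imwrite("pics/topc.png",cv2.resize(crop,None,fx=3.9,fy=3.9,interpolation=cv2.INTER_CUBIC))
hsv=cv2.cvtColor(im,cv2.COLOR_BGR2HSV)
m=((hsv[...,1]<60)&(hsv[...,2]>190)).astype(np.uint8);m[:,:225]=0;m[:,392:]=0;m[:170]=0;m[285:]=0
pts=cv2.findNonZero(m);r=cv2.minAreaRect(cv2.convexHull(pts));box=cv2.boxPoints(r)
P=np.array([on(c,u+0,v+0,64) for u,v in box]);print(box.round(1).tolist(),P.round(1).tolist())
print([np.linalg.norm(P[i]-P[i-1]).round(1) for i in range(4)],P.mean(0))
print("z cover",[c["z_map"][v,u] for u,v in((350,240),(247,210))])
o=((hsv[...,0]>5)&(hsv[...,0]<20)&(hsv[...,1]>120)&(hsv[...,2]>120)).astype(np.uint8)
w=np.zeros_like(o);w[205:230,258:303]=o[205:230,258:303]
p=cv2.findNonZero(w);print("handle",len(p),cv2.minAreaRect(p),p.reshape(-1,2).min(0),p.reshape(-1,2).max(0))
E
```

```text
[[228.1999969482422, 255.5], [240.6999969482422, 174.3000030517578], [386.3999938964844, 196.6999969482422], [373.8999938964844, 277.8999938964844]] [[472.9, 224.6, 64.0], [640.2, 200.5, 64.0], [591.8, -100.5, 64.0], [426.6, -72.9, 64.0]]
[np.float64(301.1), np.float64(169.1), np.float64(304.8), np.float64(167.5)] [532.87070005  62.93548795  64.        ]
z cover [np.float32(941.13776), np.float32(948.6875)]
handle 43 ((281.0269470214844, 217.822265625), (36.792198181152344, 3.475484848022461), 8.61564826965332) [263 214] [299 222]
```

View pics/topc.png

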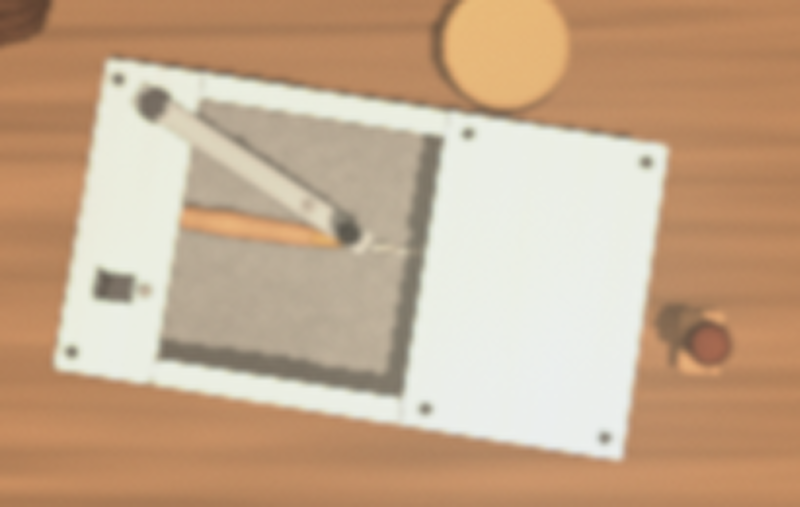

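Run:
```python
from h import *
c=load("top0.npz")
f=lambda u,v,z:on(c,(u+.5)/3.9-.5+215,(v+.5)/3.9-.5+160,z)
C=[f(*p,64) for p in((107,58),(668,145),(623,460),(54,370))]
print(np.round(C,1).tolist(),[np.linalg.norm(C[i]-C[i-1]).round(1) for i in range(4)],np.mean(C,0))
ex=C[0]-C[1]+C[3]-C[2];print("yaw",np.degrees(np.arctan2(ex[1],ex[0])))
yaw=np.arctan2(ex[1],ex[0]);ex=np.array([np.cos(yaw),np.sin(yaw),0]);ey=np.array([-ex[1],ex[0],0])
H=[f(*p,64) for p in((200,98),(442,136),(403,396),(158,360))]
print("hatch",np.round(H,1).tolist(),[np.linalg.norm(H[i]-H[i-1]).round(1) for i in range(4)])
h=np.mean(H,0);print("hatch c",h,"case o from hatch",h-30*ex, "bbox centre",np.mean(C,0))
piv=h+88*ex-62*ey;print("pivot",piv,"seen",f(153,103,76))
for z in(95,108):
  k=f(348,230,z);d=k-piv;print("knob",z,k,np.linalg.norm(d[:2]),"q",np.arctan2(-d@ex,d@ey))
print("clip",f(115,286,70),"exp knob shut",piv+125*ey, "clip rel",(f(115,286,70)-piv)@ex,(f(115,286,70)-piv)@ey)
for p in((185,218),(260,229),(330,240),(405,250)):
  w=f(*p,12);print("fork",w,"hatch frame",(w-h)@ex,(w-h)@ey)
print("tin",f(505,48,36),"stamp",f(700,345,30))
```

```text
[[639.7, 197.6, 64.0], [591.5, -99.4, 64.0], [427.2, -73.8, 64.0], [474.9, 224.0, 64.0]] [np.float64(166.9), np.float64(300.8), np.float64(166.3), np.float64(301.6)] [533.3438847   62.08917732  64.        ]
yaw 80.84973003118154
hatch [[618.0, 147.9, 64.0], [597.0, 19.7, 64.0], [460.7, 40.6, 64.0], [479.9, 169.2, 64.0]] [np.float64(139.7), np.float64(129.9), np.float64(137.9), np.float64(130.0)]
hatch c [538.90932089  94.35564063  64.        ] case o from hatch [534.13859069  64.73740075  64.        ] bbox centre [533.3438847   62.08917732  64.        ]
pivot [614.11449188 171.37630186  64.        ] seen [614.2053148  170.69237292  76.        ]
knob 95 [546.52605171  67.1420914   95.        ] 124.22949679444217 q 1.155228932943415
knob 108 [546.06403792  66.20464336 108.        ] 125.26748195566161 q 1.156205869906356
clip [518.7297379  191.00927303  70.        ] exp knob shut [490.70515906 191.25434435  64.        ] clip rel 4.2146374503882384 97.29307108271178
fork [556.61423879 163.97965238  12.        ] hatch frame 71.55353558787387 -6.407704337560774
fork [550.27864535 122.11953006  12.        ] hatch frame 29.21858389254946 -6.80951177959833
fork [543.97182614  83.13965692  12.        ] hatch frame -10.268194973566677 -6.7816975689779335
fork [538.22026711  41.47108502  12.        ] hatch frame -52.32115811529059 -7.729646205870314
tin [647.4429371 -14.3682959  36.       ] stamp [ 485.64767388 -118.83947435   30.        ]
```

```bash
cat >> h.py <<'E'
yaw=np.radians(80.85);ex=np.array([np.cos(yaw),np.sin(yaw),0]);ey=np.array([-ex[1],ex[0],0]);hc=np.array([538.9,94.4,64.])
piv=hc+88*ex-62*ey
def kp(q,z,lag=0): # knob pose
    t=np.cos(q)*ex+np.sin(q)*ey; p=piv+125*(-np.sin(q)*ex+np.cos(q)*ey)+lag*t; p[2]=z
    y=yaw+q-np.pi/2; 
    return p,[np.pi,0,y if y<1.6 else y-np.pi]
E
python3 - <<'E'
from h import *
from rig import robot
c=load("top0.npz");z=c["z_map"]
for n,(u,v) in dict(rbox=(540,220),lbox=(140,240),jar=(537,160)).items():
  d=float(z[v,u]);print(n,(np.array(c["position"])+ray(c,u,v)*d).round(0))
for q in(1.156,.8,.5,.2,0,-.05):
  p,o=kp(q,82);print(q,p.round(),np.round(o,2),np.round(robot.solve_ik(p.tolist(),o),2))
E
```

```text
rbox [ 542. -400.   90.]
lbox [506. 383. 121.]
jar [ 661. -397.   95.]
1.156 [546.  66.  82.] [3.14 0.   1.  ] [-0.    0.58 -0.31  1.93  0.27  0.66 -1.05]
0.8 [514.  97.  82.] [3.14 0.   0.64] [-0.06  0.56 -0.32  2.    0.29  0.63 -1.5 ]
0.5 [496. 130.  82.] [3.14 0.   0.34] [-0.19  0.54 -0.24  2.03  0.22  0.6  -1.8 ]
0.2 [489. 166.  82.] [3.14 0.   0.04] [-0.31  0.54 -0.16  2.02  0.15  0.59 -2.1 ]
0 [491. 191.  82.] [ 3.14  0.   -0.16] [-0.37  0.55 -0.14  2.    0.13  0.6  -2.32]
-0.05 [492. 197.  82.] [ 3.14  0.   -0.21] [-0.38  0.55 -0.14  1.99  0.13  0.61 -2.38]
```

Run:
```python
from h import *
from rig import robot
p,o=kp(1.156,190)
robot.move_pose(p.tolist(),o)
robot.move_gripper(0.4)
s=robot.sense();print(s['t'],s['ee_pos'],s['ft_force'],s['gripper_width'])
c=robot.read_camera("wrist");cv2.imwrite("pics/w1.png",c["image"]);np.savez("w1.npz",**c)
print(proj(c,[546.1,66.2,108]))
```

```text
3.4333 [546.17905954  66.51240157 190.00282105] [ 0.6310374  -0.58357948 -1.26526098] 0.39829647385883477
[318.83052647 209.47682493]
```

View pics/w1.png

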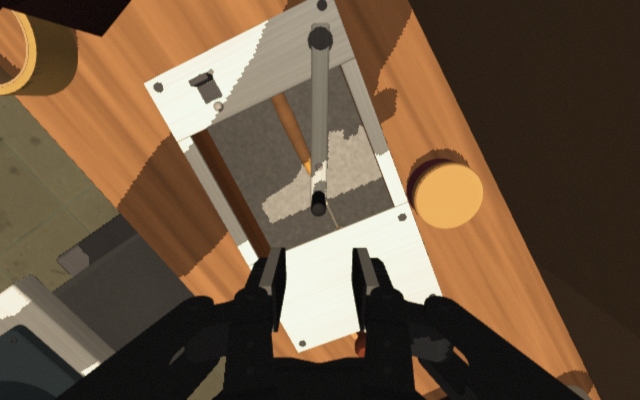

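The knob top is at (318,202), close to the predicted (319,209) and between the two fingers. I can lower over it and swing it.

Run:
```python
from h import *
from rig import robot
p,o=kp(1.156,82)
print(robot.move_straight(p.tolist(),vel=120,guard=8))
for q in(.95,.7,.45,.22):
    p,o=kp(q,82); robot.move_straight(p.tolist(),o,vel=90)
s=robot.sense();print(s['t'],s['ee_pos'],s['ft_force'].round(1) if hasattr(s['ft_force'],'round') else s['ft_force'])
p,o=kp(0,82,18)
print(robot.move_straight(p.tolist(),o,vel=40,guard=12))
s=robot.sense();e=np.array(s['ee_pos']);print(s['t'],e,np.round(s['ft_force'],1),"lag",(e-kp(0,82)[0])@ex)
# back off and up
b=e-8*ex; robot.move_straight(b.tolist(),vel=60)
print(np.round(robot.sense()['ft_force'],1))
b[2]=200; robot.move_straight(b.tolist(),vel=200)
c=robot.read_camera("wrist");cv2.imwrite("pics/w2.png",c["image"]);np.savez("w2.npz",**c);print(robot.sense()['t'])
```

```text
False
6.4333 [489.64231071 162.97205714  81.94334721] [ 0.4 -0.   0.8]
True
7.0833 [490.94917813 184.03445322  81.70979146] [-0.8  0.3 -0.2] lag -7.131233015741755
[ 0.7  0.2 -0.1]
8.1417
```

View pics/w2.png

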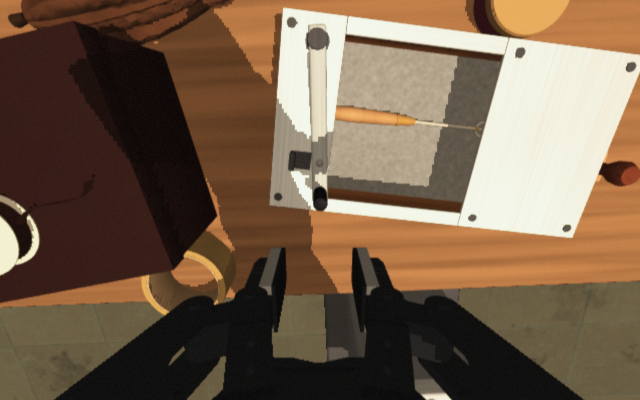

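The bar is stopped just short of the clip: the clip is at (300,160) and the bar at (319,160), so the guard tripped at the detent. I'll push again with a higher guard.

Run:
```python
from h import *
from rig import robot
p,o=kp(0.1,82,-8)
robot.move_pose([p[0],p[1],130],o); robot.move_straight(p.tolist(),vel=120,guard=8)
p,o=kp(0,82,24)
print(robot.move_straight(p.tolist(),o,vel=40,guard=28))
s=robot.sense();e=np.array(s['ee_pos']);print(s['t'],e,np.round(s['ft_force'],1),"lag",(e-kp(0,82)[0])@ex)
b=e-(10 if (e-kp(0,82)[0])@ex>5 else 6)*ex; robot.move_straight(b.tolist(),vel=60)
b[2]=200; robot.move_straight(b.tolist(),vel=200)
c=robot.read_camera("wrist");cv2.imwrite("pics/w3.png",c["image"]);np.savez("w3.npz",**c);print(robot.sense()['t'])
```

```text
True
9.9583 [492.72899717 202.02999088  81.22269962] [ 0.7 -3.   2. ] lag 10.918345108869854
11.0667
```

View pics/w3.png

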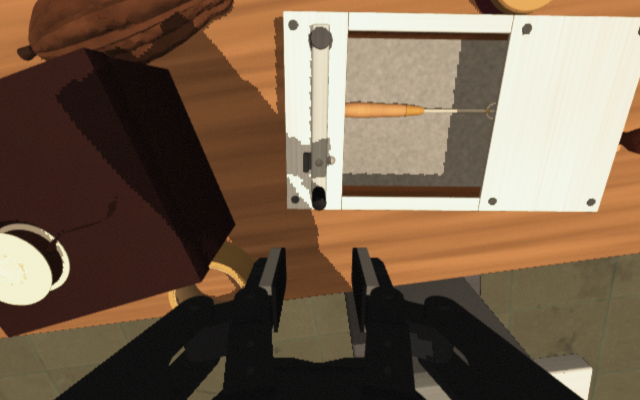

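The bar now lies over the dark clip at (307,160), with pivot (320,38) and knob (319,197). Next I'll get its angle and measure the fork.

Run:
```python
from h import *
c=load("w3.npz");im=c["image"]
cv2.imwrite("pics/w3c.png",cv2.resize(im[5:215,275:535],None,fx=3,fy=2.8,interpolation=cv2.INTER_CUBIC))
for n,p,z in(("knob",(319,194),108),("piv",(320,37),74)):
  w=on(c,*p,z);print(n,w,(w-hc)@ex,(w-hc)@ey)
k=on(c,319,194,108)-piv;print("q",np.arctan2(-k@ex,k@ey),"clip",(on(c,307,160,66)-hc)@ex)
for p in((347,17),(350,30),(509,36),(481,193),(343,194)):
  w=on(c,*p,64);print(p,((w-hc)@ex).round(1),((w-hc)@ey).round(1))
hsv=cv2.cvtColor(im,cv2.COLOR_BGR2HSV)
o=((hsv[...,0]>5)&(hsv[...,0]<22)&(hsv[...,1]>110)&(hsv[...,2]>120)).astype(np.uint8)
w=np.zeros_like(o);w[90:130,340:440]=o[90:130,340:440]
pt=cv2.findNonZero(w).reshape(-1,2);print(pt.min(0),pt.max(0))
for u in range(pt[:,0].min(),pt[:,0].max()+1,12):
  v=pt[pt[:,0]==u][:,1];P=on(c,u,v.mean(),14);print(u,v.min(),v.max(),P.round(1),((P-hc)@ex).round(1),((P-hc)@ey).round(1))
```

```text
knob [499.72051129 188.72500474 108.        ] 86.89444782816508 53.6804786755496
piv [615.07197706 170.32619207  74.        ] 87.07290657078326 -63.12896065068358
q 0.00955665577905417 clip 97.4310195385884
(347, 17) 65.8 -79.3
(350, 30) 63.0 -70.2
(509, 36) -65.7 -67.5
(481, 193) -66.4 64.7
(343, 194) 63.7 66.7
[345 102] [423 117]
345 105 116 [555.4 152.6  14. ] 60.1 -7.1
357 102 117 [554.6 140.4  14. ] 47.9 -8.2
369 103 117 [552.3 128.3  14. ] 35.6 -7.8
381 103 116 [551.  116.2  14. ] 23.4 -8.4
393 104 116 [548.6 104.1  14. ] 11.1 -8.1
405 105 115 [546.8  91.9  14. ] -1.2 -8.2
417 106 114 [545.   79.8  14. ] -13.4 -8.3
```

View pics/w3c.png

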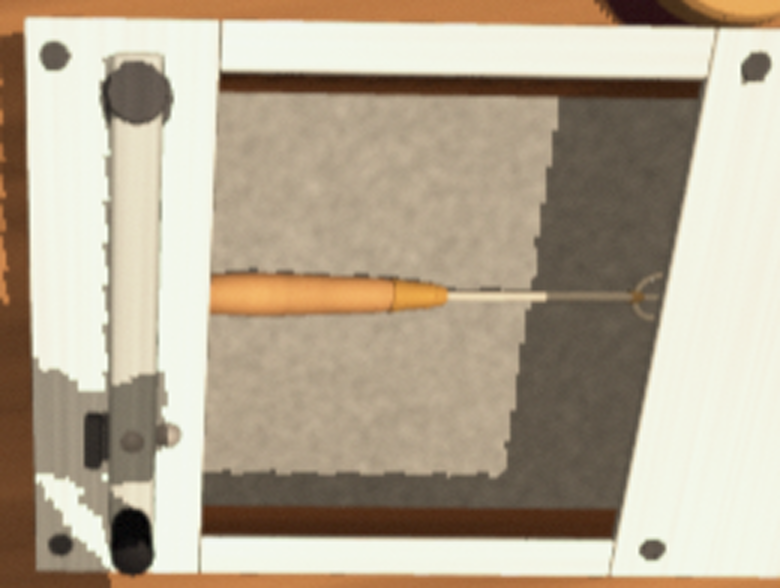

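```bash
cat >> h.py <<'E'
GD=18.7
def tool(x,z,th,y=-7.7):
    """TCP pose: hatch-frame x,z of TCP, tilt th about case y (butt up)"""
    p=hc+x*ex+y*ey+np.array([0,0,z])
    # base: tool x along case ex, tool z down, then rotate so ex -> up
    tx=np.cos(th)*ex+np.sin(th)*np.array([0,0,1]);tz=np.sin(th)*ex-np.cos(th)*np.array([0,0,1])
    M=np.c_[tx,np.cross(tz,tx),tz]
    return p.tolist(),R.from_matrix(M).as_euler('xyz').tolist()
E
python3 - <<'E'
from h import *
from rig import robot
c=load("w3.npz");s=robot.sense();M=R.from_euler('xyz',s['orientation']).as_matrix()
print("cam in tool",M.T@(np.array(c["position"])-s['ee_pos']))
for a in((15,-57.5,0),(15,60,0),(-27,-53,0),(-40,0,.35),(-20,40,.6),(0,100,.7),(50,160,.6)):
  p,o=tool(*a);q=robot.solve_ik(p,o);print(a,np.round(p),np.round(o,2),None if q is None else np.round(q,2))
E
```

```text
cam in tool [  78.80569944    0.71361525 -141.91156886]
(15, -57.5, 0) [549. 108.   6.] [3.14 0.   1.41] [-0.07  0.71 -0.32  1.96  0.42  0.53 -0.84]
(15, 60, 0) [549. 108. 124.] [3.14 0.   1.41] [-0.02  0.54 -0.39  1.87  0.29  0.78 -0.72]
(-27, -53, 0) [542.  67.  11.] [3.14 0.   1.41] [-0.    0.69 -0.32  1.99  0.41  0.52 -0.77]
(-40, 0, 0.35) [540.  54.  64.] [ 3.14 -0.35  1.41] [ 0.49  0.69 -0.68  2.02  0.15  0.48 -0.35]
(-20, 40, 0.6) [543.  73. 104.] [ 3.14 -0.6   1.41] [ 0.75  0.78 -0.95  2.01  0.04  0.5  -0.19]
(0, 100, 0.7) [547.  93. 164.] [ 3.14 -0.7   1.41] [ 0.78  0.72 -0.97  1.98 -0.21  0.58  0.  ]
(50, 160, 0.6) [554. 143. 224.] [ 3.14 -0.6   1.41] [ 0.55  0.52 -0.78  1.91 -0.33  0.69 -0.05]
```

Run:
```python
from h import *
from rig import robot
p,o=tool(15,70,0); robot.move_pose(p,o); robot.move_gripper(0.5)
p,_=tool(15,-57.5,0); print("guard",robot.move_straight(p,vel=100,guard=8))
print(robot.sense()['ee_pos'],robot.move_gripper(0.0,35));s=robot.sense();print(s['t'],s['ee_pos'],s['gripper_width']*85,np.round(s['ft_force'],1))
p,_=tool(15,-52,0);print(robot.move_straight(p,vel=40,guard=15))
p,_=tool(-13,-52,0);print(robot.move_straight(p,vel=60,guard=15))
s=robot.sense();print(s['t'],np.round(s['ft_force'],1),s['gripper_width']*85)
for n in("wrist","scene"):
  c=robot.read_camera(n);cv2.imwrite(f"pics/{n}4.png",c["image"]);np.savez(f"{n}4.npz",**c)
```

```text
guard False
[549.27850837 108.05862652   7.05088628] False
14.45 [549.14200363 107.99233935   6.90136626] 11.992901185280353 [-0.5 -0.3  4.8]
False
False
15.3583 [-0.5 -0.8 -0.3] 11.761973633070827
```

View pics/wrist4.png

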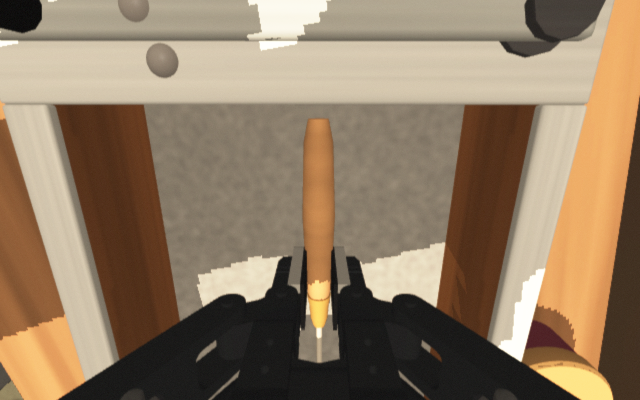

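The fork is held. Its butt is at (318,119), just inside the hatch's left edge at row 103.

Run:
```python
from h import *
c=load("wrist4.npz")
for p,z in(((318,119),18),((318,103),60),((318,40),64)):
  w=on(c,*p,z);print(((w-hc)@ex).round(1),((w-hc)@ey).round(1))
```

```text
58.6 -7.1
65.2 -7.1
80.9 -7.1
```

```bash
cat > out.py <<'E'
from h import *
from rig import robot
L,D=138.4,5.5
def tp(xt,zt,th): return tool(xt+L*np.cos(th)+D*np.sin(th), zt+L*np.sin(th)-D*np.cos(th), th)
K=[(-151.4,-46.5,0),(-163,-47,0),(-163,-47,.35),(-130,-46,.49),(-108,-44,.6),(-45,-1,.6),(-45,72,.6)]
W=[]
for a,b in zip(K,K[1:]):
    a,b=np.array(a),np.array(b);n=max(1,int(np.ceil(abs(b[2]-a[2])/.09)))
    W+=[a+(b-a)*i/n for i in range(1,n+1)]
E
python3 - <<'E'
from out import *
for w in W: 
    p,o=tp(*w);q=robot.solve_ik(p,o);print(w.round(2),np.round(p),None if q is None else np.round(q,2), (w[1]+(-66-w[0])*np.tan(w[2])).round(1) if w[0]<-66 else '')
E
```

```text
[-163.  -47.    0.] [543.  69.  12.] [-0.01  0.69 -0.31  1.99  0.4   0.52 -0.76] -47.0
[-1.63e+02 -4.70e+01  9.00e-02] [543.  69.  24.] [ 0.1   0.68 -0.4   2.    0.35  0.49 -0.68] -38.5
[-163.    -47.      0.18] [542.  68.  36.] [ 0.23  0.67 -0.49  2.01  0.3   0.48 -0.58] -29.8
[-163.    -47.      0.26] [542.  66.  48.] [ 0.35  0.68 -0.59  2.02  0.24  0.47 -0.49] -20.9
[-163.    -47.      0.35] [542.  62.  59.] [ 0.48  0.7  -0.69  2.02  0.19  0.47 -0.4 ] -11.6
[-146.5   -46.5     0.42] [544.  76.  69.] [ 0.54  0.72 -0.76  2.02  0.14  0.46 -0.35] -10.6
[-130.    -46.      0.49] [546.  88.  78.] [ 0.59  0.74 -0.83  2.02  0.1   0.45 -0.3 ] -11.9
[-119.    -45.      0.54] [547.  95.  86.] [ 0.64  0.77 -0.88  2.02  0.07  0.45 -0.27] -12.9
[-108.   -44.     0.6] [548. 102.  94.] [ 0.68  0.79 -0.93  2.02  0.04  0.45 -0.23] -15.3
[-45.   -1.    0.6] [558. 165. 137.] [ 0.57  0.71 -0.93  1.99 -0.03  0.47 -0.3 ] 
[-45.   72.    0.6] [558. 165. 210.] [ 0.61  0.61 -0.97  1.91 -0.11  0.62 -0.28]
```

Run:
```python
from out import *
for w in W[:5]:
    p,o=tp(*w); g=robot.move_straight(p,o,vel=35,guard=12)
    if g: print("GUARD",w);break
s=robot.sense();print(s['t'],np.round(s['ft_force'],1),s['gripper_width']*85,np.round(s['ee_pos']))
for n in("wrist","scene"):
  c=robot.read_camera(n);cv2.imwrite(f"pics/{n}5.png",c["image"]);np.savez(f"{n}5.npz",**c)
im=cv2.imread("pics/scene5.png");a=cv2.resize(im[120:300,200:420],(484,396));b=cv2.resize(cv2.imread("pics/wrist5.png"),(314,196))
o=np.zeros((396,800,3),np.uint8);o[:,:484]=a;o[:196,485:799]=b;cv2.imwrite("pics/m5.png",o)
```

```text
17.9417 [-0.7 -0.3 -0.4] 11.722893468438144 [542.  63.  59.]
```

View pics/m5.png

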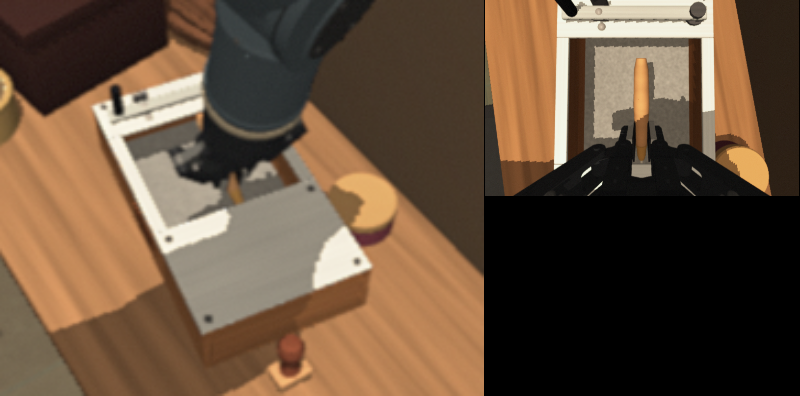

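The fork is tilted with its butt up through the hatch, no contact force shows, and the keeper is still shut. I'll draw it the rest of the way out.

Run:
```python
from out import *
for w in W[5:]:
    p,o=tp(*w); g=robot.move_straight(p,o,vel=40,guard=12)
    if g: print("GUARD",w);break
s=robot.sense();print(s['t'],np.round(s['ft_force'],1),s['gripper_width']*85,np.round(s['ee_pos']))
robot.dwell(0.5)
for n in("wrist","scene","top"):
  c=robot.read_camera(n);cv2.imwrite(f"pics/{n}6.png",c["image"]);np.savez(f"{n}6.npz",**c)
o=np.zeros((596,800,3),np.uint8);o[:396,:484]=cv2.resize(cv2.imread("pics/scene6.png")[120:300,200:420],(484,396))
o[:196,485:799]=cv2.resize(cv2.imread("pics/wrist6.png"),(314,196));o[200:400,485:800]=cv2.resize(cv2.imread("pics/top6.png")[150:290,200:420],(315,200))
cv2.imwrite("pics/m6.png",o)
t,b=tp(*W[-1])[0],0
c=load("scene6.npz")
tip=hc+W[-1][0]*ex-7.7*ey+np.array([0,0,W[-1][1]]);bt=tip+210*(np.cos(.6)*ex+np.sin(.6)*np.array([0,0,1]))
print("expect tip",tip.round(),proj(c,tip).round(),"butt",bt.round(),proj(c,bt).round(),proj(load("top6.npz"),tip).round())
```

```text
24.0 [-0.9  0.  -0.7] 11.659042716346967 [558. 165. 209.]
expect tip [539.  49. 136.] [305. 181.] butt [567. 220. 255.] [270.  85.] [312. 222.]
```

View pics/m6.png

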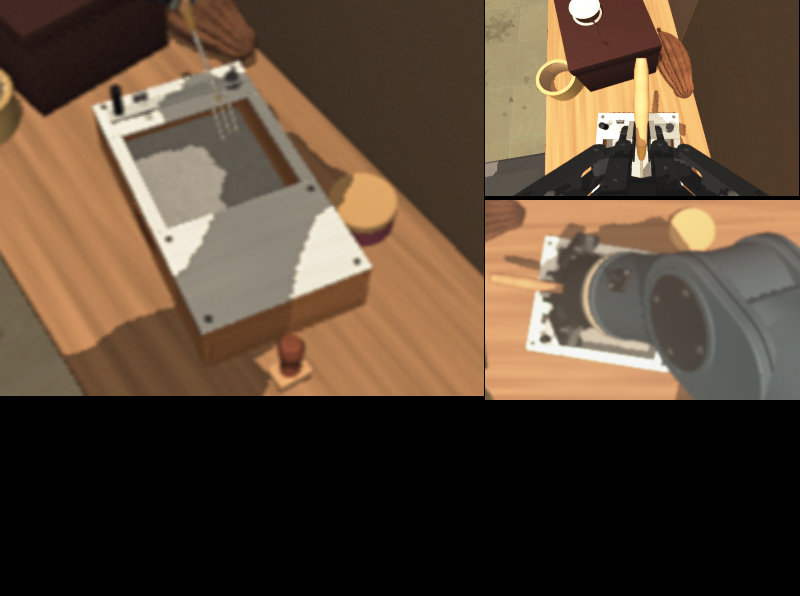

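Run:
```python
from h import *
from rig import robot
c=load("scene6.npz");p=piv+125*ey;p[2]=108;print(proj(c,p),"seen",np.array([116,86])/2.2+[200,120])
robot.hand_in()
s=robot.sense();print(s['t'],s['gripper_width']*85,np.round(s['ft_force'],1))
```

```text
[251.41278051 159.48013715] seen [252.72727273 159.09090909]
the job is handed in; nothing more can be done
the job is handed in; nothing more can be done
```

The keeper bar is shut in its clip and let go, and the fork is out of the case butt first, held still in the gripper. I handed the job in at about 24 s of the 51 s.

- **Keeper:** The first push stopped just short, at the detent (the guard force tripped). A second push took it home, and the wrist camera then put it at about 0.01 rad. In the last scene picture the knob was at (253,159), against an expected (251,159) for shut.
- **Fork:** I gripped the handle, drew it about 40 mm to the right, tilted it through the hatch and pulled it clear. No guard tripped and I saw no sign of contact on the way out.
- **Final position:** The prong tips appeared at (303,181), against an expected (305,181). By the planned geometry that is about 72 mm above the cover, with the butt about 190 mm above it. The tool force was about 1 N.
- **Tin and stamp:** Both look unmoved in the last scene picture; I did not measure them again.
- **Disagreement:** The gripper read 11.7 mm open on a 16 mm handle. I left this unexplained, but the hold was steady throughout.

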